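# Tip the sample box into the matching tray

### The job

Swing the lid of the grey sample box fully back past its snap point, then lift the box and tip its two barrels out into whichever tray already holds a barrel of the same kind, not the one with the square block. Never tip the box before its lid is fully back. Stand the empty box upright on the black mat again with its lid still fully open, and leave the block in its tray and the other things on the bench where they are.

Things in the scene. Friction and masses are not known exactly. Their poses are not given: they have to be found in the camera images.
- box: Loose grey plastic sample box, 110 long (x) x 66 wide (y) x 50 high, 0.3 to 0.4 kg. Origin: centre of its underside, z up. Grip it by the flat side plates (3 thick) at y = -33 and 33: full height from x = -25 to 55, only z 20 to 50 from x = -55 to -25. Lid hinged on the upper back edge (+x); the pouring front (-x) faces roughly towards the robot at the start. Stands on the mat.
- box_lid (a joint): Lid angle, rad: 0 shut, 3.1 fully back (end stop: lid level behind the box, inside up). Over-centre snap hinge: let go below about 1.9 rad (109 deg) it tends to swing shut, above that it springs on to the end stop (spring torque up to 0.035 N m, friction 0.012 N m). Turning takes about 1 N at the handle. It counts as fully back above 2.7.
- lid_hinge (a point): Point on the lid's hinge axis, at the middle of the box's width: 55 behind the box's middle (+x), 50.5 above its underside. The axis runs along the box's y. Its frame turns with the lid; shut, it is parallel to the box's. A thin sprung steel strut beside the back corner on the box's +y side stands 6 proud of the side plate (x = 48 to 68).
- lid_handle (a point): Middle of the lid's round black bar: diameter 14, 32 long along y; pinched across its flat ends it pivots between the fingers. Lid shut: 40 in front (-x) of the box's middle, 80.5 above its underside, 26 above the lid's face, on a stem 10 x 16. In the lid's frame: 95 in front of, 30 above the hinge axis. The lid is a plate 110 x 66 x 4, 0.05 kg.
- box_lip (a point): Middle of the pouring lip, x = -55, z = 38 in the box's frame. The inner floor, 4 above the underside from x = 52 to 5, slopes up from there as a 28 deg ramp to the lip; there is no other front wall. The barrels roll out once the front is tipped down well over 40 deg (50 deg works).
- mat: Fixed black rubber mat under the box, 180 x 130 x 3, origin at the centre of its underside, z up.
- barrel1: Loose steel barrel in the box, diameter 22, 54 long along its y axis, 0.05 kg; origin at its centre. At the start it lies across the box (along the box's y) in its rear half.
- barrel2: A second barrel in the box, like barrel1.
- barrel0: A third, identical barrel that lies in one of the two trays at the start (which one varies): it marks the right tray. Origin at its centre.
- block: Plain steel clamp block 44 x 34 x 22 that lies in the other tray. Origin at its centre.
- tray_left: Fixed open aluminium tray to the robot's left (+y), 170 (x) x 150 (y) x 30 high, walls and floor 4 thick. Origin: centre of its underside.
- tray_right: The same tray to the robot's right (-y).
- wash_bottle: Bystander: white bottle, diameter 64, 150 high, origin under its centre. Leave alone.
- jar: Bystander: amber jar, diameter 70, 90 high, origin under its centre. Leave alone.
- mag_base: Bystander: dark steel magnet base 60 x 50 x 55 with a short stud on top, origin under its centre. Leave alone.
There are look-alikes about, which are no part of the job. What is shaped like the box but turquoise is not meant.

How it is judged (in metres and radians):
On the way, in this order (a step that is already met when the one before it is completed fails the run):
1. the lid is swung fully back (beyond 2.7 rad) while the box stands upright on the mat (value of joint box_lid above 2.7 rad and angle between box's own z axis and vertical below 0.2 rad and horizontal distance between box and mat below 0.07 m), for 0.2 s.
2. with the lid back, the box is tipped by more than 0.6 rad, its lip over the tray that holds barrel0 (angle between box's own z axis and vertical above 0.6 rad and value of joint box_lid above 2.7 rad and ((horizontal distance between box_lip and tray_left below 0.12 m and x of barrel0 in the frame of tray_left between -0.085 and 0.085 m and y of barrel0 in the frame of tray_left between -0.075 and 0.075 m and z of barrel0 in the frame of tray_left below 0.06 m) or (horizontal distance between box_lip and tray_right below 0.12 m and x of barrel0 in the frame of tray_right between -0.085 and 0.085 m and y of barrel0 in the frame of tray_right between -0.075 and 0.075 m and z of barrel0 in the frame of tray_right below 0.06 m))), for 0.1 s.
At the end, for the whole second after the job is handed in: barrel1, barrel2 and barrel0 lie in one tray (centres inside its outline, under 60 mm above its underside), the block in the other; the box stands on the mat within 0.08 rad of upright, its origin within 50 mm of the mat's centre in plan, lid beyond 2.7 rad; all at rest (under 0.03 m/s) (((x of barrel0 in the frame of tray_left between -0.085 and 0.085 m and y of barrel0 in the frame of tray_left between -0.075 and 0.075 m and z of each of barrel0, barrel1, barrel2 in the frame of tray_left below 0.06 m and x of barrel1 in the frame of tray_left between -0.085 and 0.085 m and y of barrel1 in the frame of tray_left between -0.075 and 0.075 m and x of barrel2 in the frame of tray_left between -0.085 and 0.085 m and y of barrel2 in the frame of tray_left between -0.075 and 0.075 m and x of block in the frame of tray_right between -0.085 and 0.085 m and y of block in the frame of tray_right between -0.075 and 0.075 m and z of block in the frame of tray_right below 0.06 m) or (x of barrel0 in the frame of tray_right between -0.085 and 0.085 m and y of barrel0 in the frame of tray_right between -0.075 and 0.075 m and z of each of barrel0, barrel1, barrel2 in the frame of tray_right below 0.06 m and x of barrel1 in the frame of tray_right between -0.085 and 0.085 m and y of barrel1 in the frame of tray_right between -0.075 and 0.075 m and x of barrel2 in the frame of tray_right between -0.085 and 0.085 m and y of barrel2 in the frame of tray_right between -0.075 and 0.075 m and x of block in the frame of tray_left between -0.085 and 0.085 m and y of block in the frame of tray_left between -0.075 and 0.075 m and z of block in the frame of tray_left below 0.06 m)) and horizontal distance between box and mat below 0.05 m and z of box in the frame of mat below 0.008 m and angle between box's own z axis and vertical below 0.08 rad and value of joint box_lid above 2.7 rad and linear speed of each of box, barrel1, barrel2 below 0.03 m/s); the robot touches nothing.
It fails at once if the box is tipped by more than 0.5 rad while its lid is not fully back (below 2.5 rad) (angle between box's own z axis and vertical above 0.5 rad and value of joint box_lid below 2.5 rad).
It fails at once if a bystander is moved more than 40 mm (distance of any of wash_bottle, jar, mag_base from where it was at the start of the episode above 0.04 m).
It also fails if it takes over 64 s, if anything falls off the work surface, if the arm or the gripper's body presses on something with over 40 N, if the wrist force passes 120 N, or if a joint passes its speed limit or range.

### The arm

A 6-joint arm with a two-finger parallel gripper is mounted at the origin on the work surface. World frame = base frame: x ahead of the robot, y to its left, z up, the work surface at z = 0. Lengths are in m, angles in degrees, forces in N, time in s.
With the tool pointing down it reaches from about 0.35 to 0.875 m from the base axis. Payload 4.2 kg.
Tool frame: the origin (TCP) lies at the very end of the fingers, on their centre line; the grasp point (between the pads) lies 19 mm behind it; z points along the fingers, y is the line along which they close (so a half turn about z gives the same grasp; the last joint's range is limited). The gripper opens to 87 mm and grips with 3 to 60 N. Pads are 19 mm wide; open, the fingers measure 117 mm over their backs; the gripper's body (75 mm by 190 mm) begins 51 mm behind the grasp point.
Start: joints at [79.504, 22.042, 0.453, 0, -68.411, -14.817], TCP at [0.267, 0.565, 0.223] pointing down, gripper open.
Joint ranges: [-179.83, 179.83], [-69.29, 118.12], [-61.27, 80.66], [-181.25, 117.63], [-171.15, -9.14], [-177.46, 177.46]. Speed limits (degrees/s): [159.86, 159.86, 180, 180, 180, 180].

### API

Orientations are given as a 3x3 rotation matrix whose columns are the frame's x, y, z axes.
In Python, from station import monitor, cams, ticket gives the robot as it stands.
- The arm moves only by the tool drive_tool, never from a script. Its argument "moves" is a list of rows, each an object with "delta_pos": the shift along the tool's x, y, z in mm, a list of three; "turn": the turn about the tool's z in rad; "claw": the opening, from 0 (shut) to 1 (fully open). A call has 1 to 12 rows; each row shifts and turns the commanded pose from where the row before left it, along the tool's axes as they then stand; what a row does not reach is not made up. A row lasts 1/8 s, in which the tool goes at most 62.5 mm and 10.7 degrees, less where a joint would pass 70% of its speed; a pose out of reach is approached as far as the arm can. A call is refused whole if a number of a shift passes 62.5 or a number of a turn 0.188, either way. A call with a gripper value outside its range is refused whole. The fingers move at their own pace and stop on an object; the grip force is fixed at half the most. Time passes only in rows, so rows that do not move let the fingers close. It gives the time, the measured TCP pose, the force, the opening and the grip force at its end, in the units of the state.
- monitor.sense(): the state, without advancing time (a new reading comes with each control period).
- cams.capture(name): name is "scene" or "top"; returns a dict with "color" (420x560x3 uint8, red, green, blue), "range_z" (420x560 float32, m along the optical axis (not along the pixel's ray), 0 where there is no reading), "vertical_fov" (degrees; the focal length in pixels is half the picture's height over the tangent of half this angle, whatever the lens; pixels are square), "cx", "cy" (the principal point, pixels), "extrinsics" (4x4, takes a point from camera to world coordinates). Camera axes: x right, y down, z forward; pixel columns grow to the right and rows downward; lengths in m; the calibration is good to about 2 mm. A picture is of the moment at which its call begins.
- ticket.finish_job(): hands the job in; it is judged then, once.
The state is a dict: "time_s": time; "joints": joint angles; "joint_velocities": joint speeds; "effort": joint torques, N m; "tcp_pos": TCP position; "ee_rot": TCP orientation; "wrist_force": force on the tool from outside, world axes, zero at the start; "moment": the same for the moment, N m; "gripper_width": opening from 0.0 (shut) to 1.0 (fully open); "gripper_force": force on a finger pad.
Only numpy, scipy, OpenCV 4.12 (cv2) and the standard library are available. Lean on these libraries where they do the work, as an engineer would, in place of code of your own. Each camera call takes 0.05 s, during which the arm holds its last target. There are 200 camera calls.

## Working session

There is one attempt and no reset: what is moved stays moved. The work goes in short steps, Python scripts to look and compute and a tool call to move; the robot and the scene stay as the last step left them, time stands still between calls to the robot, and variables do not carry over. Pictures are saved under pics/ and viewed, at most 10 in all, crops included, and the job is handed in when it is done.

Besides the shell and the picture viewer there is one more tool, called after ">>>" by a JSON object that holds its "api" and its "payload". drive_tool: Moves the arm, as the interface text tells. Its arguments: {"type":"object","properties":{"moves":{"type":"array","items":{"type":"object","properties":{"delta_pos":{"type":"array","items":{"type":"number"}},"turn":{"type":"number"},"claw":{"type":"number"}}}}},"required":["moves"]}

```bash
ls; mkdir -p pics; cat > h.py <<'E'
import numpy as np, cv2
from station import monitor, cams, ticket
def cap(n):
    c=cams.capture(n); d=c['range_z']; h,w=d.shape
    f=h/2/np.tan(np.radians(c['vertical_fov'])/2)
    u,v=np.meshgrid(np.arange(w),np.arange(h))
    P=np.stack([(u-c['cx'])/f*d,(v-c['cy'])/f*d,d,np.ones_like(d)],-1)@np.array(c['extrinsics']).T
    P=P[...,:3]; P[d==0]=np.nan
    return c['color'],P,c
def save(n,img): cv2.imwrite('pics/'+n,img[...,::-1])
E
python3 - <<'E'
from h import *
for n in('scene','top'):
    im,P,c=cap(n); save(n+'0.png',im); np.save(n+'0.npy',P); print(n,np.round(c['extrinsics'],2).tolist(),c['vertical_fov'],c['cx'],c['cy'])
E
```

```text
pics
scene [[-0.42, 0.76, -0.49, 1.15], [0.91, 0.36, -0.23, 0.27], [0.0, -0.54, -0.84, 1.07], [0.0, 0.0, 0.0, 1.0]] 53.49055977463239 277.2781392649977 207.07259664964008
top [[0.01, -0.98, 0.19, 0.35], [-1.0, -0.01, -0.0, -0.02], [0.01, -0.19, -0.98, 1.26], [0.0, 0.0, 0.0, 1.0]] 49.02238209635536 277.3824801154165 209.63682055500504
```

View pics/scene0.png

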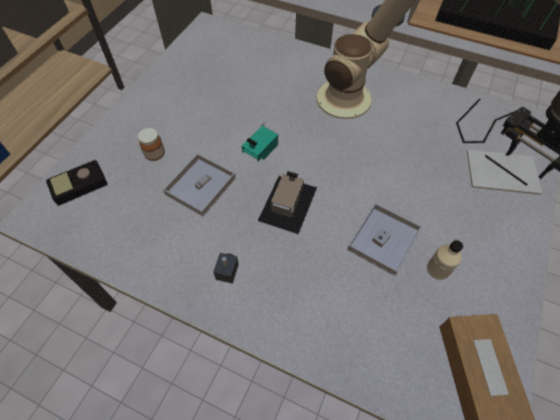

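View pics/top0.png

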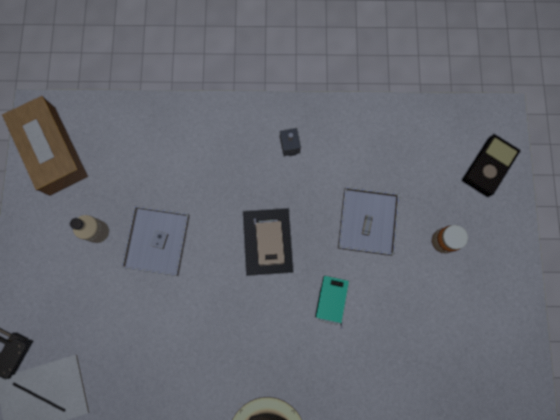

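Candidates for the box: the tan/grey one on the black mat (top 269,242; scene 288,195), and a turquoise look-alike (top 332,298; scene 260,142). I choose the one on the mat. The trays are at top (157,241) with a block-like thing and top (367,222) with a barrel-like thing. I'll check both in a close crop.

```bash
python3 - <<'E'
from h import *
a=cv2.imread('pics/scene0.png'); b=cv2.imread('pics/top0.png')
def cr(i,x,y,w,h,W,H): return cv2.resize(i[y:y+h,x:x+w],(W,H),interpolation=cv2.INTER_CUBIC)
t=np.hstack([cr(b,120,195,80,80,260,260),cr(b,230,195,80,90,260,260),cr(b,330,180,80,80,260,260)])
s=np.hstack([cr(a,240,150,100,100,330,330),cr(a,160,150,80,70,225,330),cr(a,345,200,80,80,225,330)])
cv2.imwrite('pics/crop0.png',cv2.convertScaleAbs(np.vstack([t,s]),alpha=1.5))
P=np.load('top0.npy'); im=b[...,::-1].astype(int)
def q(n,m):
    p=P[m][:, :2].astype(np.float32); r=cv2.minAreaRect(p); print(n,m.sum(),np.round(r[0],4),np.round(r[1],4),round(r[2],1),'z',np.round(np.nanpercentile(P[m][:,2],[5,50,95]),3))
def win(x,y,w,h):
    m=np.zeros(P.shape[:2],bool); m[y:y+h,x:x+w]=1; return m
Z=P[...,2]
bw=win(235,195,70,95)
q('boxlid',bw&(Z>.045)&(Z<.068)); q('handle',bw&(Z>.072)); q('mat',bw&(im.sum(-1)<120)&(Z<.012))
q('L',win(115,195,85,90)&(Z>.02)); q('R',win(325,175,85,90)&(Z>.02))
q('Lobj',win(145,225,28,32)&(Z>.012));q('Robj',win(355,208,25,32)&(Z>.012))
q('turq',win(308,265,50,65)&(Z>.03)); q('mag',win(270,120,40,45)&(Z>.03)); q('jar',win(425,215,55,45)&(Z>.06)); q('bottle',win(60,205,50,45)&(Z>.08))
# lid-edge rows from scene
S=np.load('scene0.npy'); z=S[...,2]; m=np.zeros(z.shape,bool); m[155:240,250:330]=1; 
for n,k in(('s lid',m&(z>.05)&(z<.068)),('s handle',m&(z>.074))):
    p=S[k][:,:2].astype(np.float32); r=cv2.minAreaRect(p); print(n,k.sum(),r, np.nanpercentile(S[k][:,2],[5,50,95]))
E
```

```text
boxlid 1020 [ 0.5016 -0.0032] [0.1227 0.0694] 5.9 z [0.053 0.057 0.061]
handle 68 [ 0.4554 -0.0097] [0.0135 0.0305] 0.4 z [0.085 0.089 0.092]
mat 1120 [0.5046 0.0008] [0.17   0.1205] 3.7 z [-0.002  0.003  0.007]
L 671 [0.5038 0.3039] [0.1517 0.1709] 81.9 z [0.021 0.027 0.032]
R 585 [ 0.5619 -0.2748] [0.1512 0.1715] 83.0 z [0.021 0.027 0.033]
Lobj 222 [0.506  0.2946] [0.036 0.044] 73.7 z [0.019 0.025 0.03 ]
Robj 161 [ 0.5501 -0.2706] [0.0221 0.0542] 78.3 z [0.016 0.023 0.028]
turq 1200 [ 0.3452 -0.1694] [0.0699 0.1246] 78.6 z [0.049 0.054 0.083]
mag 453 [ 0.7784 -0.0594] [0.069  0.0503] 10.8 z [0.038 0.054 0.066]
jar 584 [ 0.5085 -0.4796] [0.0638 0.0637] 52.6 z [0.063 0.089 0.093]
bottle 549 [0.5269 0.4643] [0.0563 0.0628] 70.6 z [0.085 0.107 0.151]
s lid 727 ((0.4860265851020813, -0.05367445945739746), (0.20821821689605713, 0.12420731037855148), 79.5523452758789) [0.0537205  0.05826767 0.06168857]
s handle 59 ((0.45666027069091797, -0.006112696602940559), (0.03256841003894806, 0.015715524554252625), 86.89704132080078) [0.07659324 0.08933089 0.09348619]
```

View pics/crop0.png

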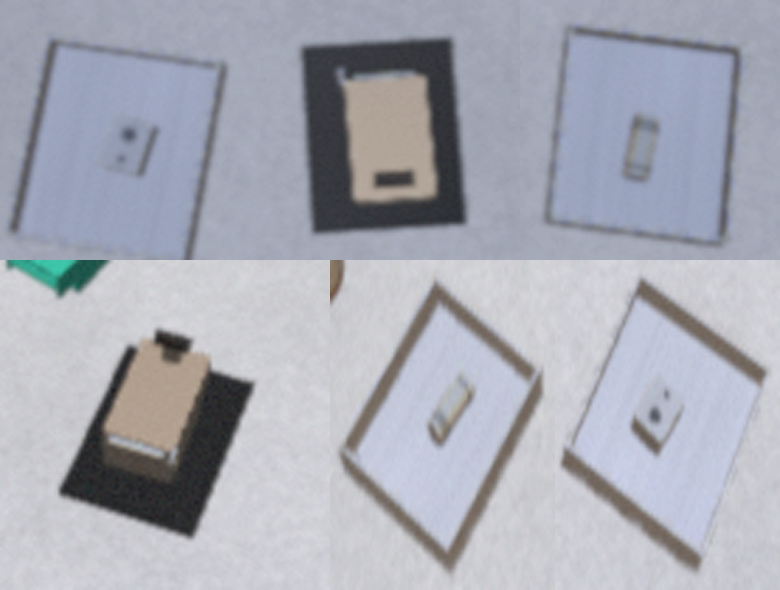

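The crop shows the grey/tan box on the mat, with its black handle towards the robot and its strut at the back left. The tray on the robot's right (top 367,222) holds the barrel and the left one (top 157,241) holds the drilled block, so I pour into tray_right.

```bash
cat >> h.py <<'E'
def go(x,y,z,yaw):
    "tool-axis shift (mm) and turn to reach world pose; yaw: direction of tool y minus box y (deg)"
    s=monitor.sense(); R=np.array(s['ee_rot']); p=np.array(s['tcp_pos'])
    d=R.T@(np.array([x,y,z])-p)*1000
    cur=np.degrees(np.arctan2(R[1,1],R[0,1]))-90
    dt=(yaw-cur+90)%180-90
    print('t',s['time_s'],'p',np.round(p,4),'yaw',round(cur,1),'d_tool',np.round(d,1),'turn(rad)',round(-np.radians(dt),3),'w',round(s['gripper_width'],3),'Fw',np.round(s['wrist_force'],1),'j6',round(s['joints'][5],1))
E
python3 -c "
from h import *
go(.4555,-.0085,.15,5.5); print(np.round(monitor.sense()['ee_rot'],3))"
```

```text
t 0.1 p [0.267  0.5645 0.2216] yaw -205.3 d_tool [415.5 437.2  72.5] turn(rad) -0.538 w 0.999 Fw [ 0.1 -0.2 -0.4] j6 -14.8
[[ 0.904 -0.428 -0.001]
 [-0.428 -0.904 -0.002]
 [ 0.     0.002 -1.   ]]
```

>>> {"api": "drive_tool", "payload": {"moves": [{"delta_pos":[37.8,39.7,4],"claw":0.6},{"delta_pos":[37.8,39.7,4],"claw":0.6},{"delta_pos":[37.8,39.7,4],"claw":0.6},{"delta_pos":[37.8,39.7,4],"claw":0.6},{"delta_pos":[37.8,39.7,4],"claw":0.6},{"delta_pos":[37.8,39.7,4],"claw":0.6},{"delta_pos":[37.8,39.7,4],"claw":0.6},{"delta_pos":[37.8,39.7,4],"claw":0.6},{"delta_pos":[37.8,39.7,4],"claw":0.6},{"delta_pos":[37.8,39.7,4],"claw":0.6},{"delta_pos":[37.8,39.7,4],"claw":0.6}]}}

```text
invalid input
```

>>> {"api": "drive_tool", "payload": {"moves": [{"turn":-0.18,"claw":0.6},{"turn":-0.18,"claw":0.6},{"turn":-0.178,"claw":0.6},{"claw":0.6}]}}

```text
invalid input
```

```bash
python3 - <<'E'
from h import *
go(.4555,-.0085,.0685,5.5); im,P,c=cap('scene')
cv2.imwrite('pics/s1.png',cv2.resize(im[60:260,210:410,::-1],(600,600),interpolation=cv2.INTER_CUBIC))
E
```

```text
t 0.1 p [0.267  0.5645 0.2216] yaw -205.3 d_tool [415.5 437.  154. ] turn(rad) -0.538 w 0.999 Fw [ 0.1 -0.2 -0.4] j6 -14.8
```

View pics/s1.png

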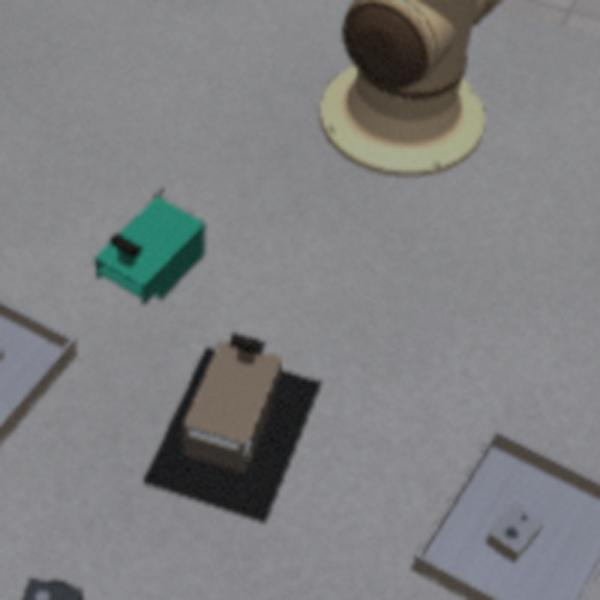

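The arm hasn't moved, because the move format was refused. I'll give all three fields in every row.

>>> {"api": "drive_tool", "payload": {"moves": [{"delta_pos":[37.8,39.7,4],"turn":0,"claw":0.6}]}}

```text
time_s: 0.28
tcp_pos: [0.2839, 0.5145, 0.2173]
ee_rot: [[0.905, -0.425, 0.0], [-0.425, -0.905, -0.0], [0.0, 0.0, -1.0]]
wrist_force: [0.8, -1.0, 0.2]
gripper_width: 0.948
gripper_force: 0.0
```

>>> {"api": "drive_tool", "payload": {"moves": [{"delta_pos":[37.8,39.7,4],"turn":0,"claw":0.6},{"delta_pos":[37.8,39.7,4],"turn":0,"claw":0.6},{"delta_pos":[37.8,39.7,4],"turn":0,"claw":0.6},{"delta_pos":[37.8,39.7,4],"turn":0,"claw":0.6},{"delta_pos":[37.8,39.7,4],"turn":0,"claw":0.6},{"delta_pos":[37.8,39.7,4],"turn":0,"claw":0.6},{"delta_pos":[37.8,39.7,4],"turn":0,"claw":0.6},{"delta_pos":[37.8,39.7,4],"turn":0,"claw":0.6},{"delta_pos":[37.8,39.7,4],"turn":0,"claw":0.6},{"delta_pos":[37.8,39.7,4],"turn":0,"claw":0.6}]}}

```text
time_s: 1.52
tcp_pos: [0.4566, -0.0093, 0.1785]
ee_rot: [[0.904, -0.427, 0.0], [-0.427, -0.904, 0.0], [0.0, -0.0, -1.0]]
wrist_force: [0.8, 0.1, 0.1]
gripper_width: 0.601
gripper_force: 0.0
```

>>> {"api": "drive_tool", "payload": {"moves": [{"delta_pos":[0,0,0],"turn":-0.18,"claw":0.6},{"delta_pos":[0,0,0],"turn":-0.18,"claw":0.6},{"delta_pos":[0,0,0],"turn":-0.178,"claw":0.6},{"delta_pos":[0,0,0],"turn":0,"claw":0.6}]}}

```text
time_s: 2.02
tcp_pos: [0.4562, -0.0077, 0.1784]
ee_rot: [[0.996, 0.094, -0.0], [0.094, -0.996, -0.0], [-0.0, 0.0, -1.0]]
wrist_force: [0.1, -0.4, -0.2]
gripper_width: 0.597
gripper_force: 0.0
```

```bash
python3 - <<'E'
from h import *
go(.4555,-.0085,.0685,5.5); im,P,c=cap('scene')
cv2.imwrite('pics/s1.png',cv2.resize(im[60:260,210:410,::-1],(600,600),interpolation=cv2.INTER_CUBIC))
E
```

```text
t 2.025 p [ 0.4562 -0.0077  0.1784] yaw -174.6 d_tool [ -0.7   0.8 109.9] turn(rad) -0.002 w 0.597 Fw [ 0.1 -0.4 -0.2] j6 75.8
```

View pics/s1.png

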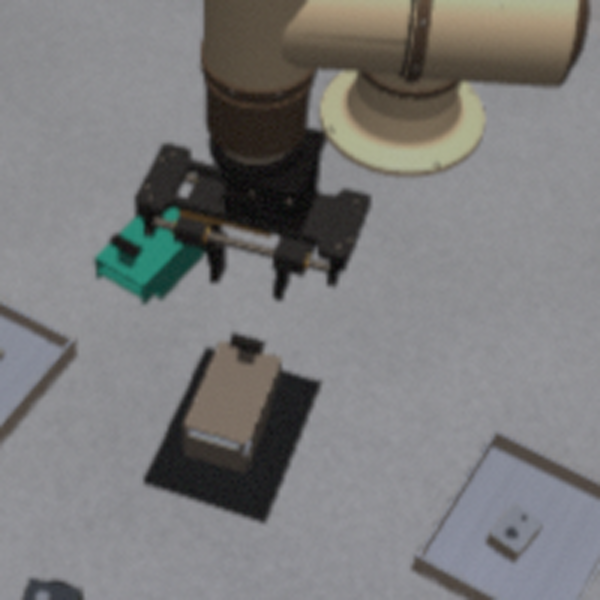

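The gripper is above the handle (crop 250,345), its fingers (crop 215 and 280, about 270) straddling it. The wide side of its body lies along the closing line. Now I go down and pinch.

>>> {"api": "drive_tool", "payload": {"moves": [{"delta_pos":[0,0,40],"turn":0,"claw":0.6},{"delta_pos":[0,0,40],"turn":0,"claw":0.6},{"delta_pos":[-0.5,0.5,28],"turn":0,"claw":0.6},{"delta_pos":[0,0,0],"turn":0,"claw":0.6}]}}

```text
time_s: 2.58
tcp_pos: [0.4543, -0.0086, 0.0689]
ee_rot: [[0.996, 0.094, -0.005], [0.094, -0.996, -0.002], [-0.005, 0.001, -1.0]]
wrist_force: [0.3, 0.8, 0.3]
gripper_width: 0.599
gripper_force: 0.0
```

>>> {"api": "drive_tool", "payload": {"moves": [{"delta_pos":[0,0,0],"turn":0,"claw":0.4},{"delta_pos":[0,0,0],"turn":0,"claw":0.3},{"delta_pos":[0,0,0],"turn":0,"claw":0.25},{"delta_pos":[0,0,0],"turn":0,"claw":0.2}]}}

```text
time_s: 3.08
tcp_pos: [0.4566, -0.0079, 0.0715]
ee_rot: [[0.995, 0.096, 0.002], [0.096, -0.995, 0.001], [0.002, -0.0, -1.0]]
wrist_force: [-1.3, 1.6, 3.9]
gripper_width: 0.362
gripper_force: 30.0
```

>>> {"api": "drive_tool", "payload": {"moves": [{"delta_pos":[3,0,-8.2],"turn":0,"claw":0.2},{"delta_pos":[3.6,0,-7.8],"turn":0,"claw":0.2},{"delta_pos":[4.4,0,-7.5],"turn":0,"claw":0.2},{"delta_pos":[5,0,-7.1],"turn":0,"claw":0.2},{"delta_pos":[5.6,0,-6.6],"turn":0,"claw":0.2},{"delta_pos":[6.1,0,-6.2],"turn":0,"claw":0.2}]}}

```text
time_s: 3.82
tcp_pos: [0.4833, -0.0056, 0.1142]
ee_rot: [[0.995, 0.096, -0.001], [0.096, -0.995, -0.0], [-0.001, 0.0, -1.0]]
wrist_force: [-2.2, 0.9, -2.3]
gripper_width: 0.363
gripper_force: 30.0
```

```bash
python3 - <<'E'
from h import *
go(.4555,-.0085,.0685,5.5); im,P,c=cap('scene')
cv2.imwrite('pics/s2.png',cv2.resize(im[110:250,220:360,::-1],(560,560),interpolation=cv2.INTER_CUBIC))
E
```

```text
t 3.825 p [ 0.4833 -0.0056  0.1142] yaw -174.5 d_tool [-27.9   0.3  45.7] turn(rad) -0.0 w 0.363 Fw [-2.2  0.9 -2.3] j6 76.9
```

View pics/s2.png

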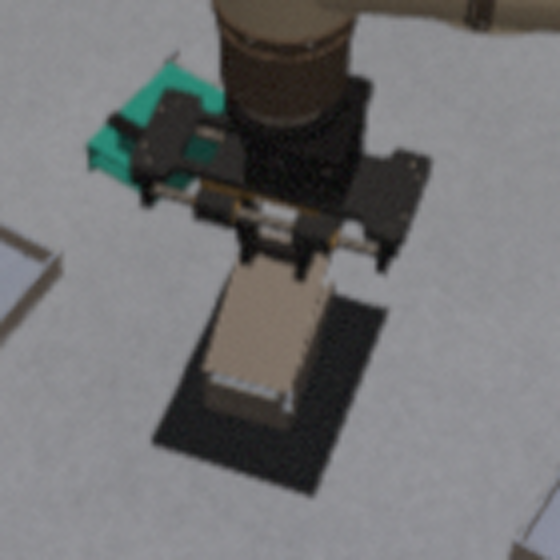

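The lid is rising with the handle and the back edge of the box (crop 250,400) still sits on the mat. I carry on along the arc.

>>> {"api": "drive_tool", "payload": {"moves": [{"delta_pos":[6.7,0,-5.6],"turn":0,"claw":0.2},{"delta_pos":[7.1,0,-5],"turn":0,"claw":0.2},{"delta_pos":[7.5,0,-4.3],"turn":0,"claw":0.2},{"delta_pos":[7.9,0,-3.7],"turn":0,"claw":0.2},{"delta_pos":[8.1,0,-3],"turn":0,"claw":0.2},{"delta_pos":[8.4,0,-2.2],"turn":0,"claw":0.2},{"delta_pos":[8.6,0,-1.5],"turn":0,"claw":0.2},{"delta_pos":[8.6,0,-0.8],"turn":0,"claw":0.2},{"delta_pos":[8.7,0,0],"turn":0,"claw":0.2},{"delta_pos":[8.7,0,0.8],"turn":0,"claw":0.2}]}}

```text
time_s: 5.12
tcp_pos: [0.5654, 0.0024, 0.1403]
ee_rot: [[0.995, 0.097, 0.003], [0.097, -0.995, 0.0], [0.003, 0.0, -1.0]]
wrist_force: [-2.2, -1.0, 4.6]
gripper_width: 0.362
gripper_force: 30.0
```

```bash
python3 - <<'E'
from h import *
s=monitor.sense();print(s['tcp_pos'],s['wrist_force'],s['moment'])
im,P,c=cap('scene')
m=(np.abs(P[...,0]-.52)<.12)&(np.abs(P[...,1])<.06)&(P[...,2]>.015)&(P[...,2]<.10)
q=P[m]; 
for a in np.arange(.015,.1,.01):
    k=q[(q[:,2]>=a)&(q[:,2]<a+.01)]
    if len(k): print(round(a,3),len(k),np.round(np.percentile(k[:,0],[2,50,98]),3),np.round(np.percentile(k[:,1],[2,98]),3))
E
```

```text
[0.56536129 0.00239434 0.14031539] [-2.19534527 -1.02891968  4.55879173] [-0.14449866  0.71471393 -0.01404139]
0.015 65 [0.466 0.547 0.552] [-0.026  0.034]
0.025 60 [0.446 0.547 0.552] [-0.029  0.037]
0.035 47 [0.447 0.547 0.552] [-0.029  0.041]
0.045 62 [0.459 0.548 0.558] [-0.021  0.038]
0.055 58 [0.489 0.552 0.557] [-0.026  0.038]
0.065 61 [0.545 0.55  0.555] [-0.027  0.034]
0.075 60 [0.543 0.548 0.553] [-0.029  0.033]
0.085 48 [0.54  0.546 0.55 ] [-0.031  0.033]
0.095 26 [0.54  0.545 0.547] [-0.023  0.033]
```

>>> {"api": "drive_tool", "payload": {"moves": [{"delta_pos":[8.5,0,1.5],"turn":0,"claw":0.2},{"delta_pos":[8.4,0,2.3],"turn":0,"claw":0.2},{"delta_pos":[8.1,0,3],"turn":0,"claw":0.2},{"delta_pos":[7.9,0,3.7],"turn":0,"claw":0.2},{"delta_pos":[7.5,0,4.3],"turn":0,"claw":0.2},{"delta_pos":[7.1,0,5],"turn":0,"claw":0.2},{"delta_pos":[6.6,0,5.6],"turn":0,"claw":0.2},{"delta_pos":[6.2,0,6.1],"turn":0,"claw":0.2},{"delta_pos":[5.6,0,6.6],"turn":0,"claw":0.2}]}}

```text
time_s: 6.3
tcp_pos: [0.6323, 0.0089, 0.1023]
ee_rot: [[0.995, 0.097, 0.007], [0.097, -0.995, 0.001], [0.007, 0.0, -1.0]]
wrist_force: [3.6, -0.6, 5.9]
gripper_width: 0.358
gripper_force: 30.1
```

```bash
cat > sl.py <<'E'
from h import *
s=monitor.sense();print(s['time_s'],s['tcp_pos'],s['wrist_force'])
im,P,c=cap('scene')
m=(np.abs(P[...,0]-.56)<.18)&(np.abs(P[...,1])<.06)&(P[...,2]>.015)&(P[...,2]<.13)
q=P[m]
for a in np.arange(.015,.13,.01):
    k=q[(q[:,2]>=a)&(q[:,2]<a+.01)]
    if len(k): print(round(a,3),len(k),np.round(np.percentile(k[:,0],[2,50,98]),3),np.round(np.percentile(k[:,1],[2,98]),3))
E
python3 sl.py
```

```text
6.3 [0.63234675 0.00892311 0.10227607] [ 3.60740851 -0.64558381  5.90378668]
0.015 24 [0.459 0.471 0.547] [0.004 0.032]
0.025 45 [0.442 0.455 0.473] [0.002 0.027]
0.035 32 [0.437 0.446 0.481] [-0.001  0.029]
0.045 21 [0.438 0.467 0.492] [0.023 0.029]
0.055 3 [0.439 0.465 0.474] [0.024 0.026]
0.095 4 [0.639 0.642 0.643] [-0.012  0.031]
0.105 18 [0.631 0.64  0.645] [-0.011  0.035]
0.115 36 [0.629 0.633 0.645] [-0.012  0.035]
0.125 26 [0.614 0.633 0.646] [-0.013  0.033]
```

>>> {"api": "drive_tool", "payload": {"moves": [{"delta_pos":[0,0,0],"turn":0,"claw":0.5},{"delta_pos":[0,0,0],"turn":0,"claw":0.5},{"delta_pos":[0,0,-20],"turn":0,"claw":0.5},{"delta_pos":[0,0,-40],"turn":0,"claw":0.5},{"delta_pos":[0,0,-40],"turn":0,"claw":1.0},{"delta_pos":[0,0,0],"turn":0,"claw":1.0},{"delta_pos":[0,0,0],"turn":0,"claw":1.0}]}}

```text
time_s: 7.22
tcp_pos: [0.6277, 0.0086, 0.1999]
ee_rot: [[0.995, 0.096, -0.003], [0.096, -0.995, 0.0], [-0.003, -0.001, -1.0]]
wrist_force: [0.5, 0.7, -0.4]
gripper_width: 0.758
gripper_force: 0.0
```

```bash
python3 sl.py; python3 - <<'E'
from h import *
im,P,c=cap('scene')
cv2.imwrite('pics/s3.png',cv2.resize(im[130:250,220:360,::-1],(700,600),interpolation=cv2.INTER_CUBIC))
E
```

```text
7.225 [0.62768691 0.0086229  0.19990734] [ 0.52388453  0.70874603 -0.37243343]
0.015 45 [0.474 0.518 0.561] [-0.035  0.034]
0.025 111 [0.473 0.52  0.652] [-0.034  0.039]
0.035 26 [0.484 0.529 0.652] [-0.035  0.04 ]
0.045 230 [0.497 0.569 0.64 ] [-0.033  0.039]
0.055 608 [0.547 0.613 0.658] [-0.025  0.041]
```

View pics/s3.png

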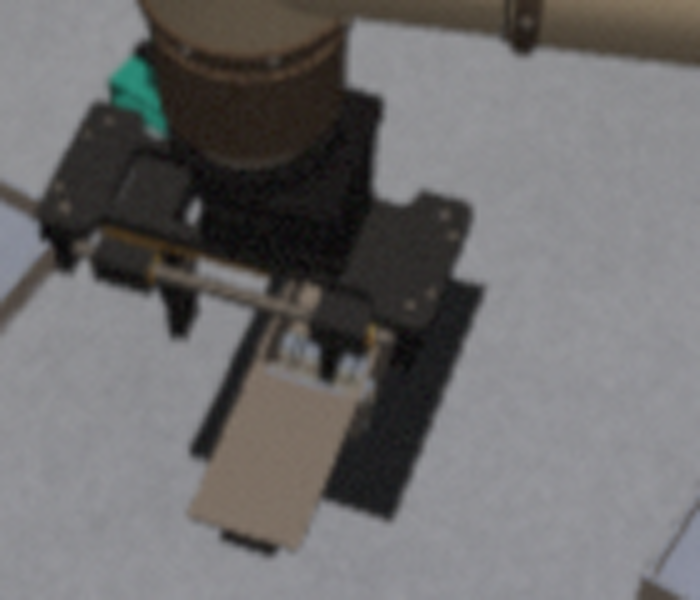

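The lid (crop 275,450) lies level behind the box, inside up, with the barrels visible (crop 330,355). Next I refine the box pose from the lid and work out the grip.

```bash
python3 - <<'E'
from h import *
im,P,c=cap('scene')
m=(P[...,0]>.53)&(P[...,0]<.68)&(np.abs(P[...,1])<.07)&(P[...,2]>.05)&(P[...,2]<.066)
m=cv2.morphologyEx(m.astype(np.uint8),cv2.MORPH_OPEN,np.ones((3,3)))>0
q=P[m]; r=cv2.minAreaRect(q[:,:2].astype(np.float32)); print(r,np.median(q[:,2]))
A=np.c_[q[:,:2],np.ones(len(q))]; print('plane',np.linalg.lstsq(A,q[:,2],rcond=None)[0])
b=cv2.boxPoints(r); print(b)
L=q[(q[:,0]>.575)&(q[:,0]<.64)]
xs=np.arange(.575,.64,.01); 
mid=[(np.percentile(L[np.abs(L[:,0]-x)<.006][:,1],2)+np.percentile(L[np.abs(L[:,0]-x)<.006][:,1],98))/2 for x in xs]
print(np.polyfit(xs,mid,1),np.round(mid,4))
go(.517,-.003,.1,5.5)
E
```

```text
((0.6020509004592896, 0.007178541272878647), (0.1154078021645546, 0.06740384548902512), 4.2990241050720215) 0.05671210610630184
plane [0.04363064 0.01141072 0.03024584]
[[ 0.541983    0.03646006]
 [ 0.5470357  -0.03075414]
 [ 0.6621188  -0.02210297]
 [ 0.6570661   0.04511122]]
[ 0.07270835 -0.03609909] [0.0068 0.0059 0.0066 0.0074 0.0087 0.0093 0.0106]
t 7.375 p [0.6279 0.0085 0.1993] yaw -174.5 d_tool [-111.2    0.8   99.7] turn(rad) 0.0 w 0.888 Fw [0.6 1.1 0.5] j6 80.0
```

>>> {"api": "drive_tool", "payload": {"moves": [{"delta_pos":[-55,-1.2,0],"turn":0,"claw":1},{"delta_pos":[-55.5,-1.2,0],"turn":0.012,"claw":1},{"delta_pos":[0,0,50],"turn":0,"claw":1},{"delta_pos":[0,0,50],"turn":0,"claw":1},{"delta_pos":[0,0,42],"turn":0,"claw":1},{"delta_pos":[0,0,20],"turn":0,"claw":1},{"delta_pos":[0,0,0],"turn":0,"claw":1}]}}

```text
time_s: 8.25
tcp_pos: [0.5169, -0.0002, 0.0369]
ee_rot: [[0.996, 0.084, -0.006], [0.084, -0.996, -0.002], [-0.006, 0.001, -1.0]]
wrist_force: [-0.7, 0.1, -0.6]
gripper_width: 0.996
gripper_force: 0.0
```

>>> {"api": "drive_tool", "payload": {"moves": [{"delta_pos":[0,0,0],"turn":0,"claw":0.8},{"delta_pos":[0,0,0],"turn":0,"claw":0.7},{"delta_pos":[0,0,0],"turn":0,"claw":0.6},{"delta_pos":[0,0,0],"turn":0,"claw":0.6}]}}

```text
time_s: 8.75
tcp_pos: [0.5193, 0.0001, 0.0402]
ee_rot: [[0.996, 0.085, 0.001], [0.085, -0.996, -0.0], [0.001, 0.0, -1.0]]
wrist_force: [-0.3, -2.4, 5.4]
gripper_width: 0.755
gripper_force: 30.0
```

>>> {"api": "drive_tool", "payload": {"moves": [{"delta_pos":[0,0,-10],"turn":0,"claw":0.6},{"delta_pos":[0,0,-15],"turn":0,"claw":0.6},{"delta_pos":[0,0,-15],"turn":0,"claw":0.6},{"delta_pos":[0,0,0],"turn":0,"claw":0.6}]}}

```text
time_s: 9.25
tcp_pos: [0.52, 0.0008, 0.0809]
ee_rot: [[0.996, 0.084, 0.004], [0.084, -0.996, 0.001], [0.004, -0.001, -1.0]]
wrist_force: [0.2, 0.7, -5.3]
gripper_width: 0.755
gripper_force: 30.0
```

```bash
cat > lid.py <<'E'
from h import *
import sys
s=monitor.sense(); R=np.array(s['ee_rot']); p=np.array(s['tcp_pos'])
print(s['time_s'],np.round(p,4),np.round(s['wrist_force'],1),round(s['gripper_width'],3))
for n in('scene','top'):
    im,P,c=cap(n)
    q=(P-p)@R*[1,1,-1]*1000   # tool x, y, up
    k=(q[...,0]>45)&(q[...,0]<130)&(np.abs(q[...,1])<45)&(q[...,2]>-25)&(q[...,2]<140)
    k=cv2.morphologyEx(k.astype(np.uint8),cv2.MORPH_OPEN,np.ones((3,3)))>0
    if k.sum()<20: print(n,k.sum()); continue
    u=q[k]; A=np.c_[u[:,0],np.ones(len(u))]; f=np.linalg.lstsq(A,u[:,2],rcond=None)[0]
    res=u[:,2]-A@f; g=np.abs(res)<8; f=np.linalg.lstsq(A[g],u[g,2],rcond=None)[0]
    print(n,k.sum(),'lid tilt deg',round(np.degrees(np.arctan(f[0])),1),'height at x=50,120 rel TCP',np.round(f[0]*np.array([50,120])+f[1],1),'xmax',u[:,0].max())
E
python3 lid.py
```

```text
9.25 [0.52   0.0008 0.0809] [ 0.2  0.7 -5.3] 0.755
scene 605 lid tilt deg 2.6 height at x=50,120 rel TCP [14.7 17.9] xmax 129.39663937731433
top 30 lid tilt deg -9.1 height at x=50,120 rel TCP [27.4 16.2] xmax 129.34561607178125
```

>>> {"api": "drive_tool", "payload": {"moves": [{"delta_pos":[0,0,-15],"turn":0,"claw":0.6},{"delta_pos":[0,0,-20],"turn":0,"claw":0.6},{"delta_pos":[0,0,-15],"turn":0,"claw":0.6}]}}

```text
time_s: 9.72
tcp_pos: [0.5191, 0.0004, 0.1304]
ee_rot: [[0.996, 0.084, 0.001], [0.084, -0.996, 0.0], [0.001, -0.0, -1.0]]
wrist_force: [1.1, -0.0, -5.2]
gripper_width: 0.751
gripper_force: 30.0
```

>>> {"api": "drive_tool", "payload": {"moves": [{"delta_pos":[8,14.7,0],"turn":0,"claw":0.6},{"delta_pos":[12,22,0],"turn":0,"claw":0.6},{"delta_pos":[16.1,29.4,0],"turn":0,"claw":0.6},{"delta_pos":[16.1,29.4,0],"turn":0,"claw":0.6},{"delta_pos":[16.1,29.4,0],"turn":0,"claw":0.6},{"delta_pos":[16.1,29.4,0],"turn":0,"claw":0.6},{"delta_pos":[16.1,29.4,0],"turn":0,"claw":0.6},{"delta_pos":[16.1,29.4,0],"turn":0,"claw":0.6},{"delta_pos":[16.1,29.4,0],"turn":0,"claw":0.6},{"delta_pos":[16.1,29.4,0],"turn":0,"claw":0.6},{"delta_pos":[12,22,0],"turn":0,"claw":0.6},{"delta_pos":[8,14.7,0],"turn":0,"claw":0.6}]}}

```text
time_s: 11.22
tcp_pos: [0.7125, -0.295, 0.1266]
ee_rot: [[0.997, 0.082, -0.003], [0.082, -0.997, 0.001], [-0.003, -0.001, -1.0]]
wrist_force: [0.0, 0.3, -5.8]
gripper_width: 0.752
gripper_force: 30.0
```

>>> {"api": "drive_tool", "payload": {"moves": [{"delta_pos":[0,0,0],"turn":0.07,"claw":0.6},{"delta_pos":[0,0,0],"turn":0.07,"claw":0.6},{"delta_pos":[0,0,0],"turn":0.065,"claw":0.6},{"delta_pos":[0,0,0],"turn":0,"claw":0.6}]}}

```text
time_s: 11.72
tcp_pos: [0.7122, -0.2936, 0.1272]
ee_rot: [[0.993, -0.121, -0.003], [-0.121, -0.993, 0.001], [-0.003, -0.001, -1.0]]
wrist_force: [-0.3, 1.0, -5.4]
gripper_width: 0.754
gripper_force: 30.0
```

```bash
python3 lid.py; python3 - <<'E'
from h import *
im,P,c=cap('scene'); save('s4.png',cv2.resize(im[90:300,100:340],(686,600),interpolation=cv2.INTER_CUBIC))
# tray +x wall edge from the earlier top cloud
Q=np.load('top0.npy'); m=(Q[...,0]>.62)&(Q[...,0]<.67)&(Q[...,1]>-.35)&(Q[...,1]<-.225)&(Q[...,2]>.022)
q=Q[m]; 
for y in np.arange(-.345,-.22,.02):
    k=q[np.abs(q[:,1]-y)<.01]; print(round(y,3),len(k),np.round(k[:,0].min(),4) if len(k) else '',np.round(k[:,0].max(),4) if len(k) else '')
go(.695,-.291,.05,-7)
E
```

```text
11.725 [ 0.7122 -0.2936  0.1272] [-0.3  1.  -5.4] 0.754
scene 702 lid tilt deg 2.2 height at x=50,120 rel TCP [14.5 17.2] xmax 129.96930630921065
top 12
-0.345 11 0.6326 0.6381
-0.325 14 0.6367 0.6403
-0.305 15 0.6383 0.6438
-0.285 14 0.6405 0.6462
-0.265 16 0.6428 0.648
-0.245 15 0.6457 0.6514
-0.225 8 0.6482 0.6535
t 11.875 p [ 0.7126 -0.2933  0.1282] yaw -186.9 d_tool [-17.6  -0.1  78.2] turn(rad) 0.002 w 0.758 Fw [-0.7  0.6 -5.9] j6 93.5
```

View pics/s4.png

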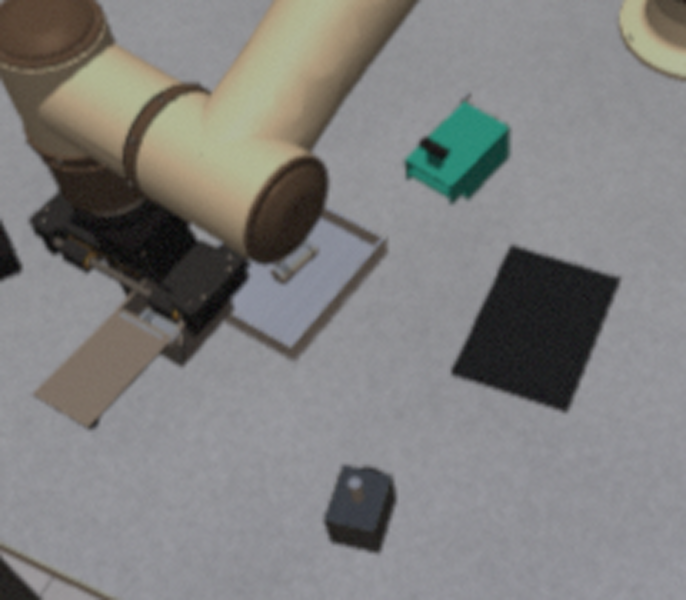

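The picture shows the box held level behind the right tray, lid open (crop 105,365), with barrel0 in that tray (crop 295,262). I now hook the front plate edges on the rear wall and tip over it.

>>> {"api": "drive_tool", "payload": {"moves": [{"delta_pos":[0,0,25],"turn":0,"claw":0.6},{"delta_pos":[0,0,30],"turn":0,"claw":0.6},{"delta_pos":[-5,0,19],"turn":0,"claw":0.6},{"delta_pos":[-8,0,0],"turn":0,"claw":0.6},{"delta_pos":[-5,0,-3],"turn":0,"claw":0.6},{"delta_pos":[-5,0,-4],"turn":0,"claw":0.6},{"delta_pos":[-4,0,-4],"turn":0,"claw":0.6},{"delta_pos":[-4,0,-4],"turn":0,"claw":0.6},{"delta_pos":[0,0,0],"turn":0,"claw":0.6}]}}

```text
time_s: 13.0
tcp_pos: [0.6839, -0.2898, 0.0725]
ee_rot: [[0.993, -0.12, 0.005], [-0.12, -0.993, -0.002], [0.005, 0.001, -1.0]]
wrist_force: [4.4, -0.7, -3.2]
gripper_width: 0.754
gripper_force: 30.0
```

```bash
python3 lid.py
```

```text
13.0 [ 0.6839 -0.2898  0.0725] [ 4.4 -0.7 -3.2] 0.754
scene 620 lid tilt deg 12.7 height at x=50,120 rel TCP [23.9 39.7] xmax 129.93929807658702
top 0
```

>>> {"api": "drive_tool", "payload": {"moves": [{"delta_pos":[-5,0,3],"turn":0,"claw":0.6},{"delta_pos":[-5,0,0],"turn":0,"claw":0.6},{"delta_pos":[-5,0,-2],"turn":0,"claw":0.6},{"delta_pos":[-5,0,-3],"turn":0,"claw":0.6},{"delta_pos":[0,0,0],"turn":0,"claw":0.6}]}}

```text
time_s: 13.72
tcp_pos: [0.6679, -0.288, 0.0777]
ee_rot: [[0.993, -0.118, 0.015], [-0.118, -0.993, -0.005], [0.015, 0.003, -1.0]]
wrist_force: [8.2, -0.5, 2.6]
gripper_width: 0.755
gripper_force: 30.0
```

```bash
python3 lid.py
```

```text
13.725 [ 0.6679 -0.288   0.0777] [ 8.2 -0.5  2.6] 0.755
scene 590 lid tilt deg 26.7 height at x=50,120 rel TCP [37.8 73. ] xmax 129.76385332381898
top 0
```

>>> {"api": "drive_tool", "payload": {"moves": [{"delta_pos":[-5,0,0],"turn":0,"claw":0.6},{"delta_pos":[-5,0,-1],"turn":0,"claw":0.6},{"delta_pos":[-5,0,0],"turn":0,"claw":0.6},{"delta_pos":[-5,0,0],"turn":0,"claw":0.6},{"delta_pos":[0,0,0],"turn":0,"claw":0.6}]}}

```text
time_s: 14.45
tcp_pos: [0.6491, -0.286, 0.081]
ee_rot: [[0.993, -0.117, 0.017], [-0.117, -0.993, -0.007], [0.018, 0.004, -1.0]]
wrist_force: [6.5, -0.7, 9.0]
gripper_width: 0.755
gripper_force: 30.0
```

```bash
python3 lid.py
```

```text
14.45 [ 0.6491 -0.286   0.081 ] [ 6.5 -0.7  9. ] 0.755
scene 520 lid tilt deg -6.8 height at x=50,120 rel TCP [100.3  91.9] xmax 121.67302263730929
top 0
```

```bash
cat > prof.py <<'E'
from h import *
s=monitor.sense(); R=np.array(s['ee_rot']); p=np.array(s['tcp_pos']); print(s['time_s'],np.round(p,4))
im,P,c=cap('scene'); q=(P-p)@R*[1,1,-1]*1000
for x in range(-60,135,10):
    k=(np.abs(q[...,0]-x)<4)&(np.abs(q[...,1])<28)&(P[...,2]>.008)
    if k.sum()>3: print(x,k.sum(),np.round(np.percentile(q[k][:,2],[5,25,50,75,95])))
save('s5.png',cv2.resize(im[90:240,100:300],(800,600),interpolation=cv2.INTER_CUBIC))
E
python3 prof.py
```

```text
14.55 [ 0.6492 -0.2861  0.081 ]
-40 21 [357. 359. 359. 360. 361.]
-30 40 [334. 359. 361. 365. 366.]
-20 42 [364. 366. 368. 370. 370.]
-10 68 [-29. 367. 369. 370. 371.]
0 70 [365. 368. 369. 370. 371.]
10 72 [362. 367. 369. 370. 371.]
20 162 [ 36. 122. 360. 367. 370.]
30 333 [ 39. 117. 216. 357. 364.]
40 589 [ 25. 232. 286. 327. 357.]
50 83 [-1.  2.  6. 56. 62.]
60 39 [-3. 64. 67. 69. 72.]
70 31 [72. 74. 77. 78. 80.]
80 34 [83. 85. 87. 89. 90.]
90 36 [93. 94. 96. 97. 99.]
100 42 [ 92. 102. 104. 106. 108.]
110 55 [ 78.  84.  88. 101. 109.]
120 35 [79. 80. 82. 84. 86.]
```

View pics/s5.png

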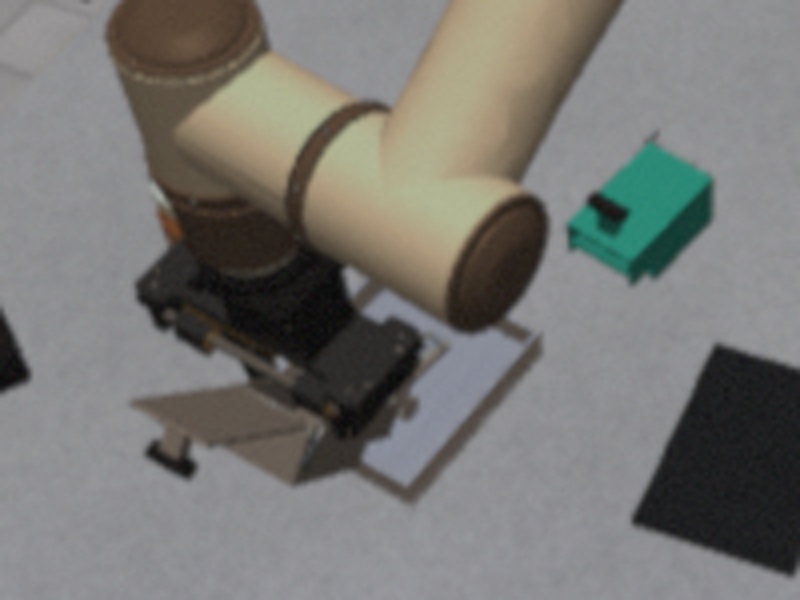

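The lid is at about 43° (the profile and the crop at 210,415 agree), so the box is tipped about 40°. A barrel end shows at the lip (crop 408,405). I tip further.

>>> {"api": "drive_tool", "payload": {"moves": [{"delta_pos":[-5,0,-1],"turn":0,"claw":0.6},{"delta_pos":[-5,0,-1],"turn":0,"claw":0.6},{"delta_pos":[-4,0,0],"turn":0,"claw":0.6},{"delta_pos":[0,0,0],"turn":0,"claw":0.6},{"delta_pos":[0,0,0],"turn":0,"claw":0.6}]}}

```text
time_s: 15.22
tcp_pos: [0.6317, -0.2839, 0.0802]
ee_rot: [[0.993, -0.119, 0.008], [-0.119, -0.993, -0.004], [0.009, 0.003, -1.0]]
wrist_force: [3.2, 0.2, 6.9]
gripper_width: 0.755
gripper_force: 30.0
```

```bash
sed -i '/save(/d' prof.py; python3 prof.py | awk '$1>=50||/\[ *0/'; python3 -c "
from h import *; print(monitor.sense()['wrist_force'])"
```

```text
15.225 [ 0.6317 -0.2839  0.0802]
50 72 [14. 17. 20. 23. 95.]
60 47 [ 11.  14.  16. 105. 112.]
70 19 [119. 122. 128. 131. 133.]
80 45 [112. 118. 122. 134. 136.]
90 42 [106. 110. 113. 115. 116.]
100 28 [104. 107. 111. 112. 114.]
[ 3.57207212 -0.51364368  6.91938951]
```

>>> {"api": "drive_tool", "payload": {"moves": [{"delta_pos":[0,0,-10],"turn":0,"claw":0.6},{"delta_pos":[0,0,-15],"turn":0,"claw":0.6},{"delta_pos":[0,0,-15],"turn":0,"claw":0.6},{"delta_pos":[0,0,0],"turn":0,"claw":0.6},{"delta_pos":[0,0,0],"turn":0,"claw":0.6}]}}

```text
time_s: 15.9
tcp_pos: [0.6278, -0.2824, 0.1146]
ee_rot: [[0.993, -0.121, -0.002], [-0.121, -0.993, 0.001], [-0.002, -0.001, -1.0]]
wrist_force: [0.6, 0.5, -5.4]
gripper_width: 0.754
gripper_force: 30.0
```

```bash
python3 prof.py | awk '$1>=50||/\[ *0/'; python3 - <<'E'
from h import *
print(monitor.sense()['wrist_force'])
a,_,_=cap('scene'); b,P,_=cap('top')
A=cv2.resize(a[100:230,110:270],(400,325),interpolation=cv2.INTER_CUBIC); B=cv2.resize(b[150:280,310:440],(325,325),interpolation=cv2.INTER_CUBIC)
np.save('A.npy',np.hstack([A,B])); save('s6.png',np.hstack([A,B]))
E
```

```text
15.9 [ 0.6278 -0.2824  0.1146]
50 76 [13. 17. 19. 22. 93.]
60 49 [ 11.  12.  15. 100. 108.]
70 17 [115. 118. 121. 124. 127.]
80 57 [110. 117. 130. 132. 134.]
90 35 [103. 109. 111. 114. 116.]
100 38 [103. 107. 109. 111. 113.]
[-0.36916826  1.15453794 -4.8736538 ]
```

```bash
cat > bar.py <<'E'
from h import *
print(np.round(np.mean([monitor.sense()['wrist_force'] for _ in range(3)],0),1))
ax=np.array([.9925,-.122]); ay=np.array([.122,.9925]); c0=np.array([.5619,-.2748])
for n in('scene','top'):
    im,P,c=cap(n); d=P[...,:2]-c0; X=d@ax; Y=d@ay
    m=((np.abs(X)<.078)&(np.abs(Y)<.068)&(P[...,2]>.013)&(P[...,2]<.05)).astype(np.uint8)
    k,l,st,_=cv2.connectedComponentsWithStats(m)
    vis=((np.abs(X)<.078)&(np.abs(Y)<.068)&(P[...,2]<.05)).sum()
    print(n,'visible px',vis)
    for i in range(1,k):
        if st[i,4]>15:
            g=l==i; r=cv2.minAreaRect((np.c_[X[g],Y[g]]*1000).astype(np.float32)); print(st[i,4],np.round(r[0]),np.round(r[1]),round(r[2]),'z',np.round(np.percentile(P[g][:,2],95),3))
E
python3 bar.py
```

```text
[ 0.4 -0.2 -5.6]
scene visible px 833
148 [-10.   9.] [81. 32.] 11 z 0.029
42 [68. 14.] [33. 21.] 78 z 0.029
top visible px 2112
311 [-10.   1.] [54. 75.] 87 z 0.028
```

>>> {"api": "drive_tool", "payload": {"moves": [{"delta_pos":[0,0,-20],"turn":0,"claw":0.6},{"delta_pos":[0,0,0],"turn":0,"claw":0.6}]}}

```text
time_s: 16.4
tcp_pos: [0.6299, -0.2832, 0.1369]
ee_rot: [[0.993, -0.12, 0.004], [-0.12, -0.993, -0.002], [0.004, 0.001, -1.0]]
wrist_force: [0.7, -0.4, -4.2]
gripper_width: 0.751
gripper_force: 30.0
```

```bash
python3 bar.py
```

```text
[ 0.7 -0.4 -4.2]
scene visible px 1021
167 [-11.  10.] [81. 31.] 12 z 0.029
81 [66.  7.] [63. 19.] 86 z 0.03
top visible px 2126
312 [-10.   0.] [54. 76.] 88 z 0.029
```

Three barrels are now in the right tray: two in a cluster near its centre and one by the rear wall. I carry the tipped box back to the mat.

>>> {"api": "drive_tool", "payload": {"moves": [{"delta_pos":[-10.6,-14.5,0],"turn":0,"claw":0.6},{"delta_pos":[-21.2,-29,0],"turn":0,"claw":0.6},{"delta_pos":[-21.2,-29,0],"turn":0,"claw":0.6},{"delta_pos":[-21.2,-29,0],"turn":0,"claw":0.6},{"delta_pos":[-21.2,-29,0],"turn":0,"claw":0.6},{"delta_pos":[-21.2,-29,0],"turn":0,"claw":0.6},{"delta_pos":[-21.2,-29,0],"turn":0,"claw":0.6},{"delta_pos":[-21.2,-29,0],"turn":0,"claw":0.6},{"delta_pos":[-21.2,-29,0],"turn":0,"claw":0.6},{"delta_pos":[-10.6,-14.5,0],"turn":-0.095,"claw":0.6},{"delta_pos":[0,0,0],"turn":-0.095,"claw":0.6},{"delta_pos":[0,0,0],"turn":0,"claw":0.6}]}}

```text
time_s: 18.0
tcp_pos: [0.4701, -0.0004, 0.1349]
ee_rot: [[0.998, 0.068, -0.001], [0.068, -0.998, 0.0], [-0.001, -0.0, -1.0]]
wrist_force: [-0.1, -0.2, -5.1]
gripper_width: 0.757
gripper_force: 30.0
```

```bash
python3 bar.py; python3 prof.py|awk '$1>=40||$1<=10'; python3 -c "
from h import *
go(.472,-.0015,.085,4)"
```

```text
[-0.1 -0.2 -5.1]
scene visible px 1619
20 [-55. -66.] [ 3. 29.] 90 z 0.034
227 [-11.   5.] [54. 77.] 87 z 0.029
99 [68.  5.] [64. 20.] 89 z 0.03
top visible px 2732
147 [68. -0.] [55. 19.] 90 z 0.028
315 [-10.   1.] [53. 75.] 86 z 0.028
-40 13 [359. 360. 360. 360. 361.]
-30 22 [359. 360. 361. 365. 366.]
-20 34 [363. 366. 369. 370. 371.]
-10 62 [364. 368. 369. 370. 371.]
0 65 [367. 368. 369. 370. 371.]
10 82 [362. 367. 369. 370. 371.]
40 1012 [121. 238. 288. 327. 356.]
50 80 [14. 17. 19. 22. 82.]
60 48 [11. 13. 14. 16. 98.]
70 9 [-126.  109.  114.  116.  119.]
80 68 [115. 121. 130. 132. 134.]
90 34 [105. 110. 112. 115. 118.]
100 51 [103. 106. 109. 111. 113.]
120 4 [-126. -126. -126. -125. -125.]
t 18.15 p [ 0.4705 -0.0009  0.1349] yaw -176.1 d_tool [ 1.5  0.7 49.9] turn(rad) -0.002 w 0.755 Fw [ 0.4 -0.  -5. ] j6 74.1
```

>>> {"api": "drive_tool", "payload": {"moves": [{"delta_pos":[0,0,25],"turn":0,"claw":0.6},{"delta_pos":[0,0,25],"turn":0,"claw":0.6},{"delta_pos":[0,0,6],"turn":0,"claw":0.6},{"delta_pos":[1.5,0,7],"turn":0,"claw":0.6},{"delta_pos":[6,0,4],"turn":0,"claw":0.6},{"delta_pos":[6,0,4],"turn":0,"claw":0.6},{"delta_pos":[6,0,4],"turn":0,"claw":0.6},{"delta_pos":[6,0,4],"turn":0,"claw":0.6},{"delta_pos":[0,0,0],"turn":0,"claw":0.6}]}}

```text
time_s: 19.27
tcp_pos: [0.4996, 0.0019, 0.0578]
ee_rot: [[0.997, 0.071, 0.006], [0.071, -0.998, 0.001], [0.007, -0.0, -1.0]]
wrist_force: [2.9, -0.4, 8.9]
gripper_width: 0.757
gripper_force: 30.0
```

```bash
python3 lid.py; python3 prof.py|awk '$1>=50'
```

```text
19.275 [0.4996 0.0019 0.0578] [ 2.9 -0.4  8.9] 0.757
scene 430 lid tilt deg 34.6 height at x=50,120 rel TCP [45.6 93.8] xmax 129.56557671252753
top 280 lid tilt deg 31.4 height at x=50,120 rel TCP [49.  91.7] xmax 124.51809976878876
50 44 [-43.   1.  45.  47.  48.]
60 28 [-34.  50.  53.  54.  56.]
70 28 [58. 59. 60. 62. 63.]
80 34 [24. 65. 66. 69. 69.]
90 30 [ 4. 72. 74. 76. 78.]
100 31 [78. 80. 81. 82. 85.]
110 30 [86. 87. 88. 90. 91.]
120 75 [67. 77. 92. 94. 96.]
130 44 [60. 64. 67. 69. 71.]
```

>>> {"api": "drive_tool", "payload": {"moves": [{"delta_pos":[6,0,2],"turn":0,"claw":0.6},{"delta_pos":[5,0,2.5],"turn":0,"claw":0.6},{"delta_pos":[5,0,3],"turn":0,"claw":0.6},{"delta_pos":[5,0,3],"turn":0,"claw":0.6},{"delta_pos":[4,0,3.5],"turn":0,"claw":0.6},{"delta_pos":[4,0,3.5],"turn":0,"claw":0.6},{"delta_pos":[0,0,0],"turn":0,"claw":0.6}]}}

```text
time_s: 20.3
tcp_pos: [0.5296, 0.004, 0.0415]
ee_rot: [[0.997, 0.071, 0.009], [0.071, -0.997, 0.001], [0.009, -0.001, -1.0]]
wrist_force: [2.7, -0.5, 11.4]
gripper_width: 0.754
gripper_force: 30.0
```

```bash
python3 lid.py
```

```text
20.3 [0.5296 0.004  0.0415] [ 2.7 -0.5 11.4] 0.754
scene 590 lid tilt deg 2.1 height at x=50,120 rel TCP [12.5 15.1] xmax 129.83107302802927
top 25 lid tilt deg -22.0 height at x=50,120 rel TCP [44.5 16.2] xmax 129.077576431909
```

>>> {"api": "drive_tool", "payload": {"moves": [{"delta_pos":[0,0,-1],"turn":0,"claw":0.85},{"delta_pos":[0,0,0],"turn":0,"claw":0.95},{"delta_pos":[0,0,0],"turn":0,"claw":1},{"delta_pos":[0,0,0],"turn":0,"claw":1},{"delta_pos":[0,0,-20],"turn":0,"claw":1},{"delta_pos":[0,0,-40],"turn":0,"claw":1},{"delta_pos":[0,0,-60],"turn":0,"claw":1},{"delta_pos":[-50,0,-30],"turn":0,"claw":1},{"delta_pos":[-50,0,0],"turn":0,"claw":1},{"delta_pos":[-50,0,0],"turn":0,"claw":1},{"delta_pos":[0,0,0],"turn":0,"claw":1},{"delta_pos":[0,0,0],"turn":0,"claw":1}]}}

```text
time_s: 21.9
tcp_pos: [0.3759, -0.007, 0.1901]
ee_rot: [[0.998, 0.07, 0.001], [0.07, -0.998, 0.0], [0.001, -0.0, -1.0]]
wrist_force: [0.5, 0.2, 1.1]
gripper_width: 0.998
gripper_force: 0.0
```

```bash
python3 - <<'E'
from h import *
a,S,_=cap('scene'); b,P,_=cap('top')
A=cv2.resize(a[110:250,150:350],(800,560),interpolation=cv2.INTER_CUBIC); save('s7.png',A)
for n,P in(('scene',S),('top',P)):
    m=(P[...,0]>.42)&(P[...,0]<.70)&(np.abs(P[...,1])<.07)&(P[...,2]>.05)&(P[...,2]<.066)
    m=cv2.morphologyEx(m.astype(np.uint8),cv2.MORPH_OPEN,np.ones((3,3)))>0
    q=P[m]; print(n,cv2.minAreaRect(q[:,:2].astype(np.float32)),np.percentile(q[:,2],[5,50,95]))
    A=np.c_[q[:,:2],np.ones(len(q))]; print(np.linalg.lstsq(A,q[:,2],rcond=None)[0])
E
python3 bar.py
```

```text
scene ((0.6238261461257935, 0.012303316965699196), (0.11605822294950485, 0.06708044558763504), 2.6388978958129883) [0.05264029 0.05652139 0.06057266]
[0.04428637 0.00266322 0.02880179]
top ((0.6251683235168457, 0.00966167077422142), (0.11510207504034042, 0.06783881038427353), 3.9240264892578125) [0.05137505 0.05525957 0.05988215]
[ 0.0383487  -0.00155325  0.03137612]
[-0.1  0.3 -0.3]
scene visible px 1598
18 [ -6. -67.] [ 1. 30.] 89 z 0.034
231 [-11.   3.] [56. 77.] 90 z 0.029
97 [67.  2.] [21. 57.] 2 z 0.029
top visible px 2740
147 [68. -0.] [19. 54.] 1 z 0.029
313 [-10.   2.] [54. 76.] 86 z 0.028
```

View pics/s7.png

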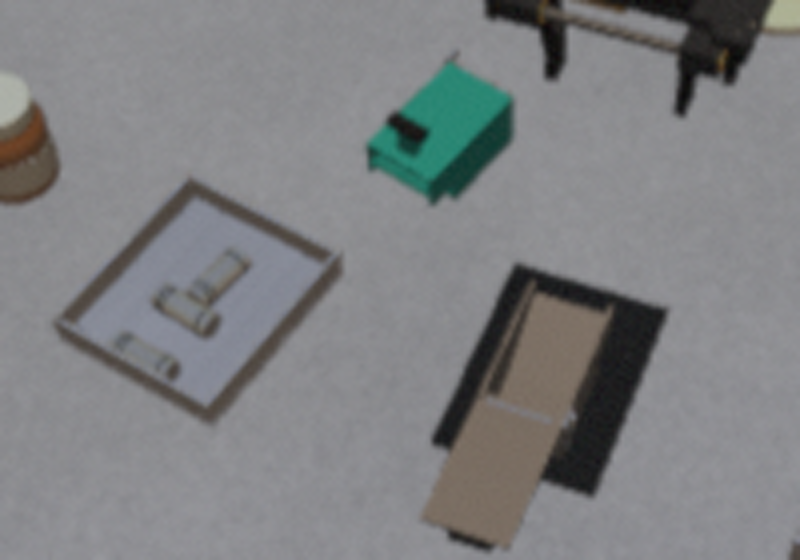

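All three barrels lie in the right tray (crop 225,275; 187,310; 147,355). The empty box stands on the mat with its lid level behind it (crop 550,340 and 490,470), about 13 mm from the mat's centre. I hand the job in.

```bash
python3 -c "
from h import *
print(ticket.finish_job())"
```

```text
the job is handed in; nothing more can be done
None
```

The job is handed in, but no verdict came back: both barrels are in the right tray with the matching barrel, and the empty box stands upright on the mat with its lid fully open.

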